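# Pull a slipped spacer into line with a taper drift

## Robot

A 7-joint arm with a two-finger parallel gripper is mounted at the origin on the work surface. World frame = base frame: x ahead of the robot, y to its left, z up, the work surface at z = 0. Lengths are in m, angles in rad, forces in N, time in s.
With the tool pointing down it reaches from about 0.4 to 0.875 m from the base axis. Payload 19.3 kg.
Tool frame: the origin (TCP) lies on the centre line of the jaws, within the pads' length; the fingertips stand 19 mm ahead of it and the grasp point (between the pads) is the TCP (bot.nose_length is the distance from the TCP to the fingertips, in m); y points along the fingers, z is the direction in which the jaws open and shut, and the axes are right-handed (so a half turn about y gives the same grasp; the last joint's range is limited). The gripper opens to 85 mm and grips with 20 to 120 N. Pads are 22 mm wide; open, the fingers measure 114 mm over their backs; the gripper's body (76 mm by 85 mm) begins 54 mm behind the grasp point. The pads swing forward as they close: fully open they stand 13 mm farther back than shut.
Start: joints at [1.09, 0.521, -0.036, 1.599, 0.021, 1.021, -0.113], TCP at [0.25, -0.573, 0.25] pointing down, gripper open.
Joint ranges: [-2.91, 2.91], [-0.3, 2.13], [-1.5, 1.42], [0.17, 2.43], [-1.26, 4.41], [0.16, 1.93], [-2.52, 2.52]. Speed limits (rad/s): [1.89, 1.89, 2.39, 2.39, 3.01, 3.01, 3.01].

## Interface

Orientations are given as [roll, pitch, yaw] about the fixed x, y, z axes, in that order (R = Rz(yaw) Ry(pitch) Rx(roll)).
In Python, from workcell import observe, cams, workorder, bot gives the robot as it stands. The module is installed in compiled form; this text tells all that it offers.
- The arm moves only by the tool apply_moves, never from a script. Its arguments are lists of equal length, an entry for each row: "jaw": the opening, from -1 (shut) to 1 (fully open), so that 0 is half open; "translation": the shift along the world's x, y, z in m, a list of three; "angular": the turn, a rotation vector about the world's x, y, z in degrees, a list of three. In form: {"jaw": [jaw, ...], "translation": [[x, y, z], ...], "angular": [[ax, ay, az], ...]}. A call has 1 to 5 rows; each row is the pose to reach, as a shift and turn from the pose commanded when the call began; what a row does not reach only later rows make up. A row lasts 1/10 s, in which the tool goes at most 50 mm and 8.59 degrees, less where a joint would pass 70% of its speed; a pose out of reach is approached as far as the arm can. A call with a gripper value outside its range is refused whole. The fingers move at their own pace and stop on an object; "newtons" is the grip in N (left out, the last holds). Time passes only in rows, so rows that repeat a pose let the fingers close. It gives the time, the measured TCP pose, the force and the opening at its end, in the units of the state.
- observe(): the state, without advancing time (a new reading comes with each control period).
- cams.grab_frame(name): name is "side" or "top" or "wrist"; returns a dict with "pixels" (480x640x3 uint8, red, green, blue), "mtx" (3x3 intrinsics, pixels), "R" (3x3) and "t" (3): a world point X has camera coordinates R X + t. Camera axes: x right, y down, z forward; pixel columns grow to the right and rows downward; lengths in m; the calibration is good to about 2 mm. A picture is of the moment at which its call begins. There is no depth.
- workorder.job_done(): hands the job in, once; it reports no verdict.
The state is a dict: "clock": time; "qpos": joint angles; "qd": joint speeds; "joint_efforts": joint torques, N m; "position": TCP position; "tool_rot": TCP orientation; "force": force on the tool from outside, world axes, zero at the start; "moment": the same for the moment, N m; "grip_width": finger opening in m.
Only numpy, scipy, OpenCV 4.12 (cv2) and the standard library are available. Lean on these libraries where they do the work, as an engineer would, in place of code of your own. Each camera call takes 0.05 s, during which the arm holds its last target. There are 200 camera calls.

## Task

The copper spacer between the two lugs of the blue bracket has slipped so its hole is out of line. Take the yellow-handled taper drift from the wooden block, feel its tip gently through the bracket's top hole and the spacer's hole, and push it down so the taper pulls the spacer into line, until the drift stands upright with its collar fully home on the bracket; let go and leave it there. Never force it (keep every push of the drift on the bracket below about 45 N), and leave the other things on the bench where they are.

Things in the scene. Friction and masses are not known exactly. Their poses are not given: they have to be found in the camera images.
- drift_grip (a point): Centre of the yellow square handle (18 x 18 mm, 52 mm tall) of the steel taper drift (210 to 390 g); z up the drift's axis, x and y square to the handle's faces. Starts upright in the wooden block, its collar resting on the block's top 85 mm above the bench. The handle runs from 26 mm above to 26 mm below this point; under it is the collar, 34 mm across and 6 mm thick.
- drift_collar (a point): Centre of the underside of the drift's collar, on its axis, 32 mm below drift_grip; this face sits on the bracket when the drift is home.
- drift_tip (a point): Centre of the drift's flat tip face, 65 mm below the collar's underside. From the collar down: a 20 mm diameter shank 25 mm long, then a straight taper 40 mm long from 20 mm down to 8 mm at the tip.
- bracket_hole (a point): Centre of the mouth of the upper lug's hole in the fixed blue bracket, on the lug's top face 80 mm above the bench; z up, x towards the bracket's upright back wall (45 mm from the hole's axis, its top level with the lug). The hole is 22 mm in diameter through the 5 mm lug (90 x 80 mm).
- spacer_level (a point): Point on the bracket's hole axis at the level of the copper spacer's top face, 5.5 mm below bracket_hole; it does not move with the spacer. The spacer is a flat ring, 58 mm across, 8 mm thick, with a 22 mm hole. Its hole starts 10 to 11 mm off this axis in an unmeasured direction, any way round; looking down the hole, copper shows on the side away from the spacer's hole.
- spacer_mid (a point): Point on the bracket's hole axis half-way through the spacer's thickness, 9.5 mm below bracket_hole, fixed. The spacer cannot tilt or come out; it slides level any way against about 6 to 9 N and stays put. A tip lowered on the axis lands on the spacer; one lowered 5.5 mm off the axis on the correct side (within 30 degrees) enters its hole, and can then move to the axis as it goes down.
- lower_hole (a point): Centre of the mouth of the lower lug's 22 mm hole, 14 mm below bracket_hole and in line with it; the lug is 8 mm thick, with 52 mm of free space under it.
- bracket: The fixed blue bracket, bolted down, with its base 120 x 90 mm; origin on the bench straight below the hole axis, x to the back wall.
- rack: The fixed wooden tool block, 70 x 140 mm and 85 mm high, origin at the centre of its underside; long side along y. The drift stands in the hole at y = -30 mm (23 mm diameter, 75 mm deep), a short steel punch in the hole at y = +42 mm (its head 20 mm across, 24 mm above the block).
- punch: Short steel punch in the block, to be left there; origin at the underside of its head, on its axis.
- torque_wrench: Steel torque wrench lying on the bench, about 320 mm long along its x, 30 mm high; leave it alone.
- fuse_lid: Clear plastic fuse box lid, 100 x 70 x 20 mm, origin under its centre; leave it alone.
- pad_0: Copper-coloured brake pad, 75 x 40 x 10 mm, origin under its centre; leave it alone.
- pad_1: The other brake pad of the pair; leave it alone.
- washer_cup: Zinc washer cup, 76 mm across and 60 mm high, origin under its centre; leave it alone.
- drift: The drift as a whole; origin at drift_collar.
Not all that is in view belongs to the job. Leave any green look-alike of the drift alone. There is more than one size of the bracket; the job needs the larger.

How it is judged:
By the outcome, as a careful person would: the job done as asked, in the order asked, and still so for the second after the job is handed in, with the robot touching nothing.
It also fails if it takes over 58 s, if anything falls off the work surface, if the arm or the gripper's body presses on something with over 40 N, if the wrist force passes 120 N, or if a joint passes its speed limit or range.

## Working session

There is one attempt and no reset: what is moved stays moved. The work goes in short steps, Python scripts to look and compute and a tool call to move; the robot and the scene stay as the last step left them, time stands still between calls to the robot, and variables do not carry over. Pictures are saved under pics/ and viewed, about 8 in all and at most 12, crops included, and the job is handed in when it is done.

Besides the shell and the picture viewer there is one more tool, called after "Request:" as name(argument=value, ...) on one line, values as JSON. apply_moves: Moves the arm, as the interface text tells. Its arguments: {"type":"object","properties":{"jaw":{"type":"array"},"translation":{"type":"array"},"angular":{"type":"array"},"newtons":{"type":"number"}},"required":["jaw","translation","angular"]}

```bash
mkdir -p pics; cat > h.py <<'E'
import numpy as np, cv2
from workcell import observe, cams, workorder, bot
def grab(n,f=None):
    d=cams.grab_frame(n); 
    if f: cv2.imwrite('pics/'+f,d['pixels'][:,:,::-1])
    return d
def ray(d,u,v):
    K,R,t=map(np.array,(d['mtx'],d['R'],d['t']))
    return -R.T@t, R.T@np.linalg.solve(K,[u,v,1.])
def onz(d,u,v,z):
    c,r=ray(d,u,v); return c+r*(z-c[2])/r[2]
def proj(d,X):
    K,R,t=map(np.array,(d['mtx'],d['R'],d['t'])); p=K@(R@np.array(X)+t); return p[:2]/p[2]
E
python3 - <<'E'
from h import *
for n in ('top','side','wrist'):
    d=grab(n,n+'0.png'); c,r=ray(d,320,240); print(n,c.round(3),r.round(3),d['mtx'][0][0])
print(observe())
E
```

```text
top [ 0.403 -0.028  0.962] [ 0.178  0.008 -0.984] 450.84518140019804
side [ 0.512 -0.673  0.766] [ 0.075  0.711 -0.699] 458.2059618989502
wrist [ 0.324 -0.541  0.373] [-0.299 -0.123 -0.947] 360.2553308353124
{'clock': 0.15, 'qpos': array([ 1.0898207 ,  0.52186607, -0.03630779,  1.5998749 ,  0.02119601,
        1.0211292 , -0.11284492]), 'qd': array([-0.00015956, -0.00013864, -0.00106338, -0.00154674, -0.00091108,
       -0.00185219, -0.00077562]), 'joint_efforts': array([ 3.29199684e-03, -9.27388930e+01,  1.98154874e+00, -3.70061767e+01,
        1.81594928e-02,  6.21634637e-03,  2.51311394e-05]), 'position': array([ 0.24943991, -0.57279645,  0.24986581]), 'tool_rot': array([-1.57168648e+00, -6.78180831e-05, -2.73089339e+00]), 'force': array([ 0.3338972 , -0.66913166, -0.08077937]), 'moment': array([-0.02556465, -0.01380112,  0.01442773]), 'grip_width': 0.08539611628697455}
```

View pics/top0.png

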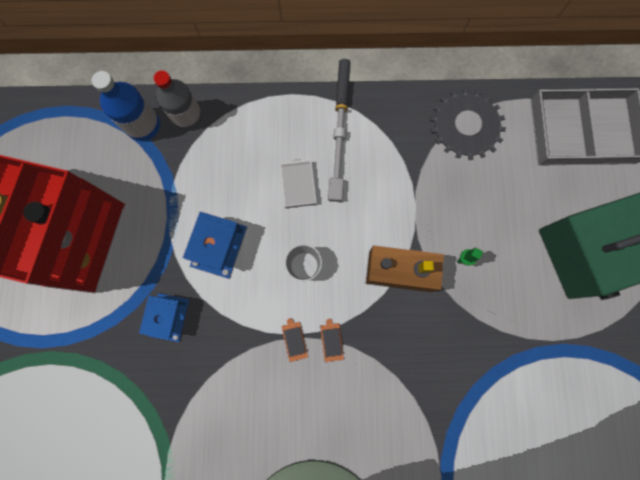

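View pics/side0.png

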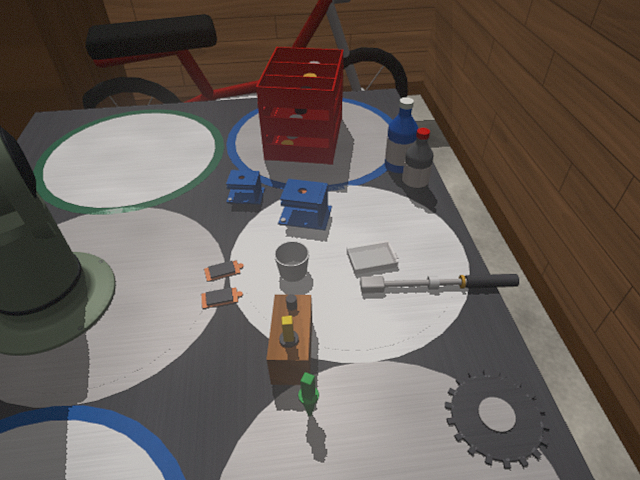

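Top view: the yellow handle is at about (428,266) in the block, and the larger bracket's hole, showing copper, at about (210,242). The smaller bracket is at (160,318) and the green decoy at (471,257). Next I measure these.

```bash
python3 - <<'E'
from h import *
T=grab('top');S=grab('side')
def mask(d,lo,hi,roi):
    h=cv2.cvtColor(d['pixels'],cv2.COLOR_RGB2HSV); m=cv2.inRange(h,lo,hi); o=m*0; x0,y0,x1,y1=roi; o[y0:y1,x0:x1]=m[y0:y1,x0:x1]; return o
for n,d,roi in(('top',T,(400,240,450,290)),('side',S,(270,305,310,350))):
    m=mask(d,(22,120,60),(35,255,255),roi); ys,xs=np.nonzero(m); print(n,'yellow',xs.mean(),ys.mean(),xs.min(),xs.max(),ys.min(),ys.max(),len(xs))
    if n=='top':print(onz(d,xs.mean(),ys.mean(),.14))
b=mask(T,(5,100,40),(18,255,255),(195,230,225,255)); ys,xs=np.nonzero(b); print('copper top',xs.mean(),ys.mean(),len(xs), onz(T,xs.mean(),ys.mean(),.0745))
wb=mask(T,(8,80,30),(18,255,255),(355,235,455,300)); ys,xs=np.nonzero(wb)
print('block',cv2.minAreaRect(np.c_[xs,ys].astype(np.float32)))
a=cv2.resize(T['pixels'][205:285,175:255],(400,400),interpolation=cv2.INTER_CUBIC)
b=cv2.resize(T['pixels'][235:300,360:490],(400,200),interpolation=cv2.INTER_CUBIC)
c=cv2.resize(S['pixels'][170:240,270:340],(400,400),interpolation=cv2.INTER_CUBIC)
e=cv2.resize(S['pixels'][285:385,260:310],(200,400),interpolation=cv2.INTER_CUBIC)
o=np.zeros((600,800,3),np.uint8);o[:400,:400]=a;o[400:,:400]=b;o[:400,400:]=c
e=cv2.resize(S['pixels'][285:385,240:340],(200,200),interpolation=cv2.INTER_CUBIC);o[400:,400:600]=e
cv2.imwrite('pics/crop1.png',o[:,:,::-1])
E
```

```text
top yellow 425.6969696969697 266.4060606060606 418 433 261 272 165
[ 0.49935593 -0.21409921  0.14      ]
side yellow 286.59090909090907 320.1136363636364 282 292 315 339 88
copper top 209.17073170731706 240.46341463414635 41 [0.56535096 0.20095658 0.0745    ]
block ((405.5846252441406, 268.3230895996094), (75.16504669189453, 39.19497299194336), 7.125016689300537)
```

View pics/crop1.png

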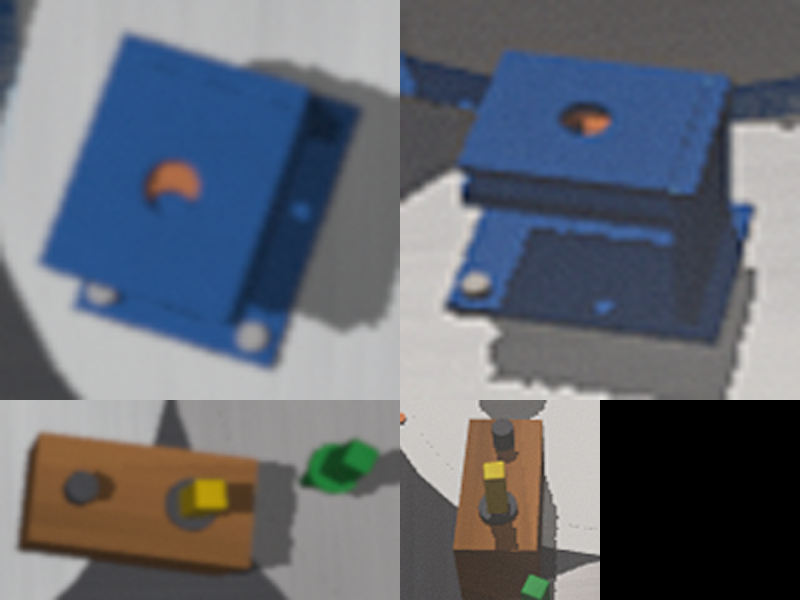

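The crops show the hole at crop (173,188). Copper fills its upper-left, so the spacer hole is offset down-right in the image. The drift collar is at crop (192,502) and the wall is on the lug's +x side.

```bash
python3 - <<'E'
from h import *
T=grab('top')
A=lambda x,y:(175+x/5,205+y/5); B=lambda x,y:(360+x*130/400,235+y*65/200)
for n,p,z in [('c1',A(125,35),.08),('c2',A(307,90),.08),('c3',A(235,322),.08),('c4',A(40,265),.08),('hole',A(173,188),.08),('collar',B(192,102),.091),('grip top',B(211,94),.143),('punch',B(82,87),.109),('rk1',B(40,33),.085),('rk2',B(258,58),.085),('rk3',B(250,170),.085),('rk4',B(20,148),.085),('grn',B(340,70),.06)]:
    print(n,np.round(p,1),onz(T,*p,z).round(4))
E
```

```text
c1 [200. 212.] [0.6229 0.22   0.08  ]
c2 [236.4 223. ] [0.5991 0.1461 0.08  ]
c3 [222.  269.4] [0.5062 0.1723 0.08  ]
c4 [183. 258.] [0.5299 0.2501 0.08  ]
hole [209.6 242.6] [0.56   0.1985 0.08  ]
collar [422.4 268.2] [ 0.5018 -0.2186  0.091 ]
grip top [428.6 265.6] [ 0.5005 -0.2187  0.143 ]
punch [386.6 263.3] [ 0.51   -0.1473  0.109 ]
rk1 [373.  245.7] [ 0.5482 -0.1253  0.085 ]
rk2 [443.8 253.8] [ 0.53   -0.2635  0.085 ]
rk3 [441.2 290.2] [ 0.4592 -0.2539  0.085 ]
rk4 [366.5 283.1] [ 0.475  -0.1101  0.085 ]
grn [470.5 257.8] [ 0.5249 -0.3233  0.06  ]
```

Request:
apply_moves(jaw=[1,1,1,1,1], translation=[[0.02,0.04,0],[0.05,0.08,0],[0.08,0.12,0],[0.11,0.16,0],[0.14,0.2,0]], angular=[[0,0,0],[0,0,0],[0,0,0],[0,0,0],[0,0,0]])

```text
clock: 0.8
position: [0.3904, -0.3713, 0.2505]
tool_rot: [-1.571, 0.0, -2.731]
force: [0.3, -0.7, -0.2]
grip_width: 0.0856
```

Request:
apply_moves(jaw=[1,1,1,1,1], translation=[[0.03,0.04,0],[0.06,0.08,0],[0.09,0.12,0],[0.11,0.154,0],[0.11,0.154,0]], angular=[[0,0,0],[0,0,0],[0,0,0],[0,0,0],[0,0,0]])

```text
clock: 1.3
position: [0.5023, -0.2136, 0.2503]
tool_rot: [-1.572, 0.002, -2.724]
force: [-1.1, -0.1, -0.6]
grip_width: 0.085
```

```bash
python3 - <<'E'
from h import *
d=grab('wrist','w1.png');s=observe();print(s['clock'],s['position'],s['tool_rot'],s['force'],ray(d,320,240),proj(d,s['position']),proj(d,(.501,-.2187,.143)))
E
```

```text
1.35 [ 0.50078515 -0.21646163  0.25021173] [-1.57138030e+00  4.81743246e-04 -2.72641945e+00] [-0.47984328 -0.75891093 -0.15660276] (array([ 0.57651074, -0.18097249,  0.37336204]), array([-0.2963113 , -0.12377869, -0.94712031])) [326.80343797 339.86647876] [328.19957016 248.68585904]
```

View pics/w1.png

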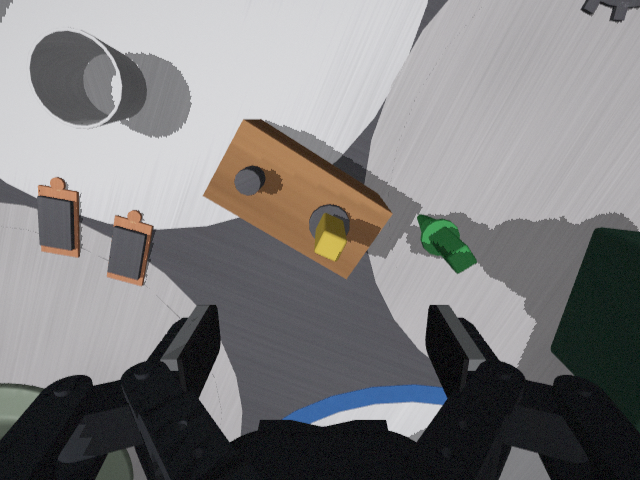

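The wrist view shows the yellow top face near (331,242), the collar at (329,222), the punch at (250,181) and the green decoy at (445,245). I measure the handle's yaw from the top face.

```bash
python3 - <<'E'
from h import *
d=grab('wrist');h=cv2.cvtColor(d['pixels'],cv2.COLOR_RGB2HSV)
m=cv2.inRange(h,(20,120,40),(36,255,255));m[:, :300]=0;m[:,360:]=0;m[:200]=0;m[280:]=0
v=h[...,2][m>0];print(np.histogram(v,10))
thr,_=cv2.threshold(v.reshape(-1,1),0,255,cv2.THRESH_OTSU);print(thr)
for nm,mm in(('all',m),('top',((m>0)&(h[...,2]>thr)).astype(np.uint8))):
    ys,xs=np.nonzero(mm);r=cv2.minAreaRect(np.c_[xs,ys].astype(np.float32));b=cv2.boxPoints(r)
    P=np.array([onz(d,*p,.143)[:2] for p in b]);E=np.diff(np.r_[P,P[:1]],axis=0)
    print(nm,len(xs),r,P.mean(0).round(4),np.linalg.norm(E,axis=1).round(4),np.degrees(np.arctan2(E[:,1],E[:,0])).round(1))
# collar lower circle & rack edge
for p in [(329,222)]: print('collar',onz(d,*p,.091))
for p in[(248,120),(391,212),(347,278),(204,195)]:print(onz(d,*p,.085))
c=d['pixels'][200:275,290:365];cv2.imwrite('pics/c2.png',cv2.resize(c,(600,600),interpolation=cv2.INTER_CUBIC)[:,:,::-1])
E
```

```text
(array([ 13, 304,  26,  31, 140,  26,  28,  35,  55, 485]), array([ 68. ,  82.2,  96.4, 110.6, 124.8, 139. , 153.2, 167.4, 181.6,
       195.8, 210. ]))
152.0
all 1143 ((327.3000183105469, 233.60000610351562), (32.86714172363281, 40.711734771728516), 23.629377365112305) [ 0.5087 -0.2168] [0.0283 0.0219 0.0286 0.0227] [   0.6  -90.4 -177.8   88.7]
top 604 ((326.5453186035156, 242.4036865234375), (25.068801879882812, 24.430105209350586), 25.20112419128418) [ 0.503  -0.2189] [0.0172 0.017  0.0174 0.0173] [  -0.6  -92.4 -179.4   87.1]
collar [ 0.50363617 -0.22137184  0.091     ]
[ 0.55086677 -0.13275816  0.085     ]
[ 0.53054785 -0.26540843  0.085     ]
[ 0.46197866 -0.25741967  0.085     ]
[ 0.48195405 -0.12005768  0.085     ]
```

View pics/c2.png

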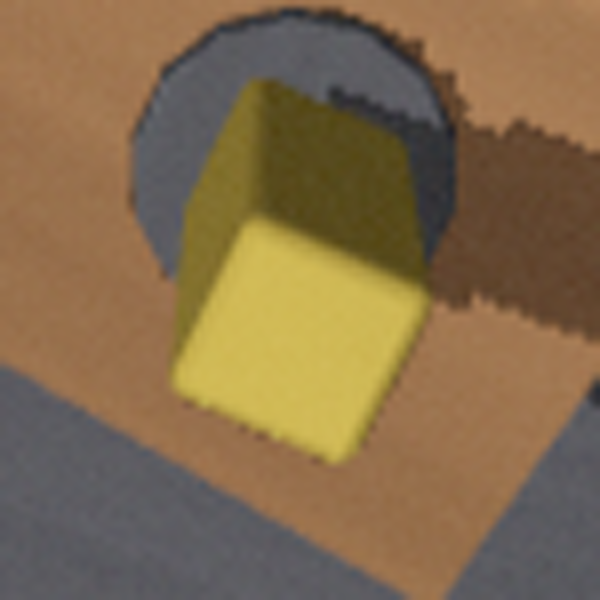

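Handle centre is (0.503, -0.219) with faces within about 1.3° of the world axes. I turn -25°, half-close the jaws and descend.

Request:
apply_moves(jaw=[0,0,0,0,0], translation=[[0.001,-0.001,0],[0.002,-0.002,0],[0.002,-0.0025,-0.02],[0.002,-0.0025,-0.04],[0.002,-0.0025,-0.06]], angular=[[0,0,-8],[0,0,-16],[0,0,-25],[0,0,-25],[0,0,-25]])

```text
clock: 1.9
position: [0.5009, -0.2229, 0.1898]
tool_rot: [-1.57, 0.0, 3.113]
force: [0.8, -0.7, 0.0]
grip_width: 0.0424
```

```bash
python3 - <<'E'
from h import *
d=grab('wrist','w2.png');h=cv2.cvtColor(d['pixels'],cv2.COLOR_RGB2HSV)
s=observe();print(s['clock'],s['position'],np.degrees(s['tool_rot']),s['force'],s['grip_width'])
m=cv2.inRange(h,(20,120,150),(36,255,255))
ys,xs=np.nonzero(m);r=cv2.minAreaRect(np.c_[xs,ys].astype(np.float32));b=cv2.boxPoints(r)
P=np.array([onz(d,*p,.143)[:2] for p in b]);E=np.diff(np.r_[P,P[:1]],axis=0)
print(len(xs),r,P.mean(0).round(4),np.linalg.norm(E,axis=1).round(4),np.degrees(np.arctan2(E[:,1],E[:,0])).round(1))
E
```

```text
1.95 [ 0.49968748 -0.22234161  0.18678859] [-90.03086007  -0.19844186 178.43016292] [-2.47105543  0.58226773 -4.82139915] 0.04258399502040733
39 ((309.64324951171875, 288.8436279296875), (38.013153076171875, 16.783662796020508), 35.362464904785156) [ 0.4976 -0.2161] [0.0093 0.0203 0.0095 0.0206] [ -35.5 -129.7  146.1   49.7]
```

Request:
apply_moves(jaw=[0,0,0,0], translation=[[0.003,0.003,-0.02],[0.003,0.003,-0.045],[0.003,0.003,-0.069],[0.003,0.003,-0.069]], angular=[[0,0,0],[0,0,0],[0,0,0],[0,0,0]])

```text
clock: 2.35
position: [0.5028, -0.2191, 0.1194]
tool_rot: [-1.572, -0.004, 3.115]
force: [-0.4, 0.6, 0.6]
grip_width: 0.0425
```

Request:
apply_moves(jaw=[-1,-1,-1,-1,-1], translation=[[0,0,0],[0,0,0],[0,0,0],[0,0,0],[0,0,0]], angular=[[0,0,0],[0,0,0],[0,0,0],[0,0,0],[0,0,0]], newtons=80)

```text
clock: 2.85
position: [0.505, -0.2193, 0.1228]
tool_rot: [-1.57, 0.002, 3.115]
force: [-3.0, -2.2, 8.3]
grip_width: 0.0171
```

Request:
apply_moves(jaw=[-1,-1], translation=[[0,0,0],[0,0,0]], angular=[[0,0,0],[0,0,0]])

```text
clock: 3.05
position: [0.5049, -0.2193, 0.1228]
tool_rot: [-1.57, 0.002, 3.115]
force: [-2.7, -1.8, 8.1]
grip_width: 0.0174
```

```bash
python3 - <<'E'
from h import *
for i in range(2):
    d=grab('wrist','w3.png')
    s=observe();print(s['clock'],s['position'],np.degrees(s['tool_rot']),s['force'],s['moment'],s['grip_width'])
E
```

```text
3.1 [ 0.50497832 -0.21931145  0.12281704] [-8.99350936e+01  1.02903767e-01  1.78497967e+02] [-2.37030013 -2.15223103  9.67737187] [-0.4610319   0.66798213 -0.0012459 ] 0.016909676070363106
3.15 [ 0.50496984 -0.21932037  0.12282459] [-8.99350428e+01  1.03542130e-01  1.78498841e+02] [-1.95843473 -2.54302336  8.67875941] [-0.47798821  0.605368   -0.05132719] 0.01735751113518057
```

View pics/w3.png

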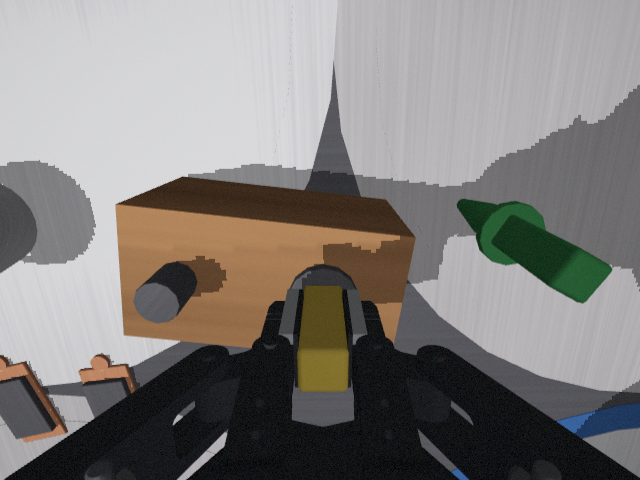

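The drift is gripped between the pads and its collar is still on the block. The TCP sits about 6 mm above the handle centre. Lift, then carry.

Request:
apply_moves(jaw=[-1,-1,-1,-1,-1], translation=[[0,0,0.015],[0,0,0.045],[0,0,0.08],[0,0,0.115],[0,0,0.13]], angular=[[0,0,0],[0,0,0],[0,0,0],[0,0,0],[0,0,0]])

```text
clock: 3.65
position: [0.5053, -0.2189, 0.2553]
tool_rot: [-1.57, 0.004, 3.116]
force: [0.6, -0.5, -3.5]
grip_width: 0.0169
```

Request:
apply_moves(jaw=[-1,-1,-1,-1,-1], translation=[[0.003,0.03,0],[0.008,0.07,0],[0.013,0.115,0],[0.018,0.16,0],[0.022,0.205,0]], angular=[[0,0,0],[0,0,0],[0,0,0],[0,0,0],[0,0,0]])

```text
clock: 4.15
position: [0.5265, -0.0118, 0.2522]
tool_rot: [-1.571, 0.001, 3.116]
force: [1.1, 0.4, -2.6]
grip_width: 0.0167
```

Request:
apply_moves(jaw=[-1,-1,-1,-1,-1], translation=[[0.005,0.045,0],[0.01,0.09,0],[0.015,0.135,0],[0.018,0.18,0],[0.02,0.205,0]], angular=[[0,0,0],[0,0,0],[0,0,0],[0,0,0],[0,0,0]])

```text
clock: 4.65
position: [0.546, 0.1956, 0.2521]
tool_rot: [-1.572, 0.001, 3.119]
force: [0.4, -0.4, -2.3]
grip_width: 0.0174
```

Request:
apply_moves(jaw=[-1,-1], translation=[[0,0,0],[0,0,0]], angular=[[0,0,0],[0,0,0]])

```text
clock: 4.85
position: [0.5464, 0.1914, 0.2517]
tool_rot: [-1.571, 0.0, 3.117]
force: [0.1, -0.6, -3.2]
grip_width: 0.0172
```

```bash
python3 - <<'E'
from h import *
d=grab('wrist','w4.png');s=observe();print(s['clock'],s['position'],np.degrees(s['tool_rot']),s['force'],s['moment'],s['grip_width'])
p=s['position'];print(proj(d,p-[0,0,.1028]),proj(d,p-[0,0,.0378]),proj(d,(.56,.1985,.08)))
S=grab('side');c=S['pixels'][100:260,230:390]
o=np.zeros((600,800,3),np.uint8);q=proj(d,(.56,.1985,.08)).astype(int);x,y=q
o[:480,:640]=d['pixels'];o[280:600,480:800]=cv2.resize(c,(320,320),interpolation=cv2.INTER_CUBIC)
cv2.imwrite('pics/v1.png',o[:,:,::-1])
E
```

```text
4.9 [0.54660991 0.19054844 0.25169807] [-8.99718272e+01  2.28122356e-02  1.78495832e+02] [-0.1622445  -0.177173   -3.02422687] [-0.07024982  0.00454948  0.04454446] 0.017119228065755034
[323.85038089 245.93492855] [324.4275668  290.36685824] [313.60455916 203.23107832]
```

View pics/v1.png

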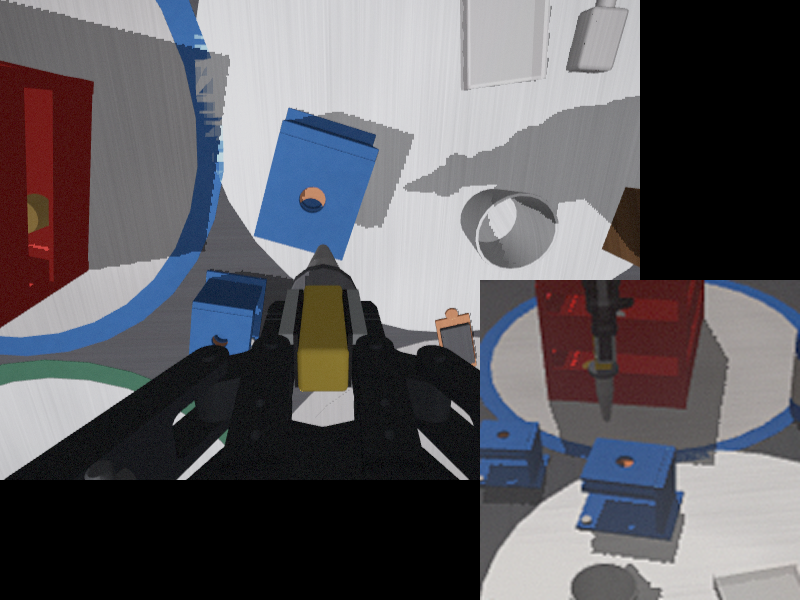

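The tip shows at about (323,247), matching the prediction, so the drift hangs straight. The bracket hole is at about (312,199), with copper on the far (+x) side. Now I fit the hole and the spacer hole.

```bash
python3 - <<'E'
from h import *
d=grab('wrist');x0,y0,w=287,175,50
c=d['pixels'][y0:y0+w,x0:x0+w];k=12
h=cv2.cvtColor(c,cv2.COLOR_RGB2HSV)
cop=cv2.inRange(h,(3,60,50),(22,255,255))
br=cv2.inRange(h,(95,120,115),(125,255,255))
hole=255-br
n,l,st,ce=cv2.connectedComponentsWithStats(hole)
i=[j for j in range(1,n) if l[24,25]==j] or [1+np.argmin(np.linalg.norm(ce[1:]-[25,24],axis=1))]
hm=(l==i[0]).astype(np.uint8);cn,_=cv2.findContours(hm,0,1);cn=max(cn,key=cv2.contourArea)
e=cv2.fitEllipse(cn);print('hole ell',e,st[i[0]]);u,v=e[0]
H=onz(d,u+x0,v+y0,.08);print('hole',H)
L=[onz(d,x0+a,y0+b,.08) for a,b in((u-e[1][0]/2,v),(u+e[1][0]/2,v))];print('dia',np.linalg.norm(L[0]-L[1]))
ys,xs=np.nonzero(cop);print('copper',len(xs),xs.mean()+x0,ys.mean()+y0)
P=np.array([onz(d,a+x0,b+y0,.0745)[:2] for a,b in zip(xs,ys)]);off=P.mean(0)-H[:2]
print('copper off',off,np.degrees(np.arctan2(off[1],off[0])))
# lower copper edge = spacer hole rim points: lowest copper pixel in each column
rim=np.array([onz(d,a+x0,ys[xs==a].max()+.5+y0,.0745)[:2] for a in np.unique(xs)])-H[:2]
print((rim*1e3).round(1).tolist())
print(observe()['position'])
cv2.imwrite('pics/h1.png',cv2.resize(c,(600,600),interpolation=cv2.INTER_CUBIC)[:,:,::-1])
E
```

```text
hole ell ((23.437524795532227, 24.518993377685547), (25.355356216430664, 25.757911682128906), 51.13248825073242) [ 11  12  26  26 548]
hole [0.56353266 0.19972023 0.08      ]
dia 0.021119772001486365
copper 268 311.22388059701495 195.1044776119403
copper off [ 0.00256803 -0.0005955 ] -13.055501226668143
[[-0.9, 10.8], [-3.5, 10.0], [-2.7, 9.1], [-1.8, 8.3], [-1.9, 7.4], [-1.0, 6.5], [-0.2, 5.6], [-0.2, 4.8], [-0.2, 3.9], [-0.2, 3.1], [-0.3, 2.2], [-0.3, 1.4], [-0.3, 0.6], [-0.3, -0.3], [-0.4, -1.1], [-0.4, -2.0], [-1.3, -2.8], [-1.3, -3.7], [-2.2, -4.5], [-2.2, -5.3], [-4.0, -6.1], [-4.8, -6.9], [-5.7, -7.8], [-6.6, -8.6], [-5.8, -9.5], [-4.1, -10.4]]
[0.54672076 0.19017826 0.25166081]
```

View pics/h1.png

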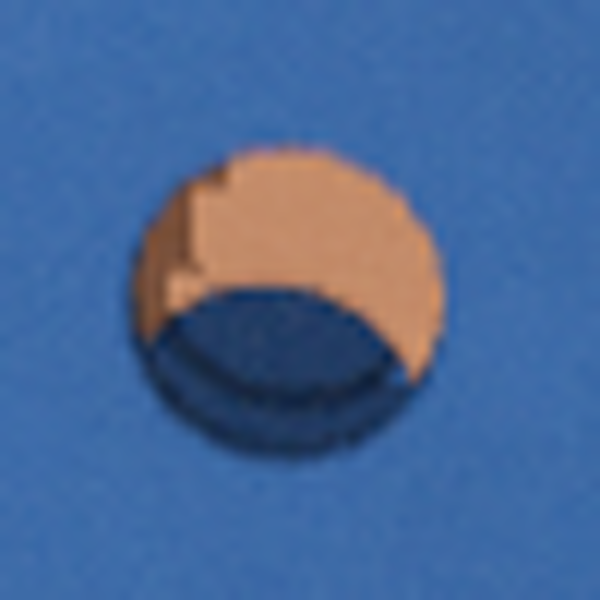

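Circle fit: the spacer hole's centre is about (-11, +1.7) mm from the bracket hole (0.5635, 0.1997), so I enter at (-5.4, +0.9) mm. I hover close and check tip against hole.

Request:
apply_moves(jaw=[-1,-1,-1,-1,-1], translation=[[0.006,0.005,-0.015],[0.0123,0.0104,-0.035],[0.0123,0.0104,-0.05],[0.0123,0.0104,-0.056],[0.0123,0.0104,-0.056]], angular=[[0,0,0],[0,0,0],[0,0,0],[0,0,0],[0,0,0]])

```text
clock: 5.5
position: [0.5586, 0.2014, 0.1941]
tool_rot: [-1.57, -0.002, 3.116]
force: [-0.4, -0.4, -3.3]
grip_width: 0.0168
```

```bash
python3 - <<'E'
from h import *
d=grab('wrist','w5.png');s=observe();print(s['clock'],s['position'],np.degrees(s['tool_rot']),s['force'])
p=s['position'];z=p[2]-.1028;print('tip z',z)
for X in (p-[0,0,.1028],p-[0,0,.0378],(.5635,.1997,.08)):print(proj(d,X).round(1))
x,y=proj(d,(.5635,.1997,.08)).astype(int);print(x,y)
S=grab('side');sx,sy=proj(S,(.5635,.1997,.09)).astype(int)
o=np.hstack([cv2.resize(a,(400,400),interpolation=cv2.INTER_CUBIC) for a in(d['pixels'][y-30:y+50,x-40:x+40],S['pixels'][sy-40:sy+40,sx-40:sx+40])])
print('crop origins',x-40,y-30,sx-40,sy-40, proj(S,p-[0,0,.1028]),proj(S,(.5635,.1997,.08)))
cv2.imwrite('pics/v2.png',o[:,:,::-1])
E
```

```text
5.55 [0.55894675 0.20164674 0.19502504] [-8.99873511e+01 -2.76250868e-02  1.78511821e+02] [ 0.84473336  0.39533595 -2.80428238]
tip z 0.09222503778627539
[322.1 246. ]
[322.2 290.9]
[324.7 233.7]
324 233
crop origins 284 203 262 146 [300.27525175 185.72213004] [302.44238974 190.10957122]
```

View pics/v2.png

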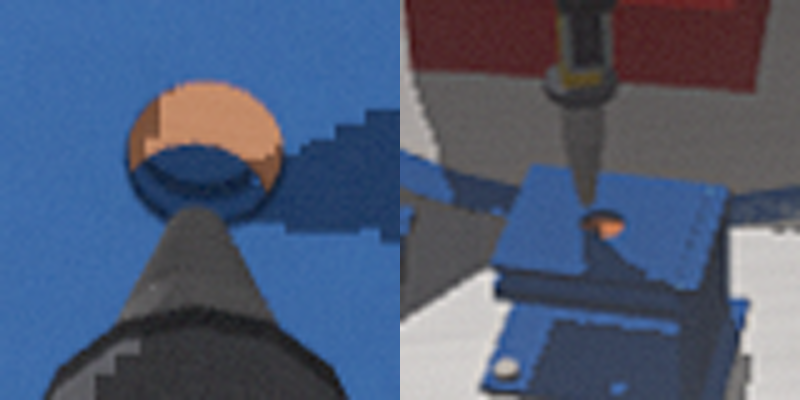

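The tip reads about (323.4,245.4) px and the hole about (325,234), so the tip is about 4 mm on the -x side of the axis; the target is 5.4 mm. I shift -1.2 mm and go down gently.

Request:
apply_moves(jaw=[-1,-1,-1,-1,-1], translation=[[-0.0012,0,-0.004],[-0.0012,0,-0.008],[-0.0012,0,-0.011],[-0.0012,0,-0.013],[-0.0012,0,-0.015]], angular=[[0,0,0],[0,0,0],[0,0,0],[0,0,0],[0,0,0]])

```text
clock: 6.1
position: [0.558, 0.2019, 0.1804]
tool_rot: [-1.571, 0.001, 3.116]
force: [1.4, -1.3, -0.3]
grip_width: 0.0169
```

Request:
apply_moves(jaw=[-1,-1,-1,-1], translation=[[0,0,-0.001],[0,0,-0.002],[0,0,-0.003],[0,0,-0.003]], angular=[[0,0,0],[0,0,0],[0,0,0],[0,0,0]])

```text
clock: 6.5
position: [0.558, 0.2018, 0.1773]
tool_rot: [-1.571, 0.001, 3.116]
force: [3.9, -1.8, -1.3]
grip_width: 0.0171
```

Request:
apply_moves(jaw=[-1,-1,-1,-1], translation=[[0.0008,-0.0003,0],[0.001,-0.0005,-0.001],[0.001,-0.0005,-0.002],[0.001,-0.0005,-0.003]], angular=[[0,0,0],[0,0,0],[0,0,0],[0,0,0]])

```text
clock: 6.9
position: [0.5587, 0.2014, 0.1742]
tool_rot: [-1.571, 0.0, 3.116]
force: [3.4, -0.9, 0.5]
grip_width: 0.0167
```

The tip is below the spacer's top face with little vertical force, so it has entered the spacer's hole. I go down and centre gradually.

Request:
apply_moves(jaw=[-1,-1,-1,-1,-1], translation=[[0.0008,0,-0.001],[0.0013,-0.0001,-0.003],[0.0017,-0.0002,-0.005],[0.0021,-0.0003,-0.007],[0.0023,-0.0003,-0.008]], angular=[[0,0,0],[0,0,0],[0,0,0],[0,0,0],[0,0,0]])

```text
clock: 7.4
position: [0.5607, 0.2011, 0.1661]
tool_rot: [-1.571, -0.001, 3.116]
force: [-1.8, -1.1, 3.5]
grip_width: 0.0168
```

Request:
apply_moves(jaw=[-1,-1,-1,-1,-1], translation=[[0.0005,0,-0.0015],[0.001,-0.0001,-0.003],[0.0013,-0.0002,-0.0045],[0.0016,-0.0003,-0.006],[0.0018,-0.0003,-0.007]], angular=[[0,0,0],[0,0,0],[0,0,0],[0,0,0],[0,0,0]])

```text
clock: 7.9
position: [0.5623, 0.201, 0.159]
tool_rot: [-1.571, -0.001, 3.116]
force: [-6.7, 1.7, 2.9]
grip_width: 0.0172
```

Request:
apply_moves(jaw=[-1,-1,-1,-1,-1], translation=[[0.0003,0,-0.0015],[0.0005,-0.0001,-0.003],[0.0007,-0.0002,-0.0045],[0.0008,-0.0003,-0.006],[0.0008,-0.0003,-0.007]], angular=[[0,0,0],[0,0,0],[0,0,0],[0,0,0],[0,0,0]])

```text
clock: 8.4
position: [0.5631, 0.2007, 0.152]
tool_rot: [-1.571, -0.001, 3.116]
force: [-5.1, 0.3, 3.3]
grip_width: 0.017
```

Request:
apply_moves(jaw=[-1,-1,-1,-1,-1], translation=[[0,0,-0.001],[0,0,-0.002],[0,0,-0.003],[0,0,-0.004],[0,0,-0.005]], angular=[[0,0,0],[0,0,0],[0,0,0],[0,0,0],[0,0,0]])

```text
clock: 8.9
position: [0.5636, 0.2005, 0.1473]
tool_rot: [-1.571, 0.0, 3.116]
force: [-4.4, 1.1, 3.5]
grip_width: 0.0167
```

Request:
apply_moves(jaw=[-1,-1,-1,-1,-1], translation=[[0,0,-0.001],[0,0,-0.002],[0,0,-0.003],[0,0,-0.004],[0,0,-0.005]], angular=[[0,0,0],[0,0,0],[0,0,0],[0,0,0],[0,0,0]])

```text
clock: 9.4
position: [0.564, 0.2004, 0.1424]
tool_rot: [-1.571, 0.001, 3.116]
force: [-2.8, -0.5, 7.3]
grip_width: 0.0173
```

Request:
apply_moves(jaw=[-1,-1,-1,-1,-1], translation=[[0,0,-0.001],[0,0,-0.002],[0,0,-0.003],[0,0,-0.004],[0,0,-0.005]], angular=[[0,0,0],[0,0,0],[0,0,0],[0,0,0],[0,0,0]])

```text
clock: 9.9
position: [0.5641, 0.2002, 0.1375]
tool_rot: [-1.571, 0.001, 3.116]
force: [-2.1, -1.4, 6.0]
grip_width: 0.0172
```

Request:
apply_moves(jaw=[-1,-1,-1,-1,-1], translation=[[0,0,-0.001],[0,0,-0.002],[0,0,-0.0035],[0,0,-0.005],[0,0,-0.006]], angular=[[0,0,0],[0,0,0],[0,0,0],[0,0,0],[0,0,0]])

```text
clock: 10.4
position: [0.564, 0.2003, 0.1314]
tool_rot: [-1.571, 0.001, 3.116]
force: [-0.0, -2.2, 4.8]
grip_width: 0.0171
```

Request:
apply_moves(jaw=[-1,-1,-1,-1,-1], translation=[[0,0,-0.001],[0,0,-0.0025],[0,0,-0.004],[0,0,-0.0055],[0,0,-0.007]], angular=[[0,0,0],[0,0,0],[0,0,0],[0,0,0],[0,0,0]])

```text
clock: 10.9
position: [0.5641, 0.2003, 0.1244]
tool_rot: [-1.571, 0.001, 3.116]
force: [-0.1, -1.4, 4.9]
grip_width: 0.017
```

Request:
apply_moves(jaw=[-1,-1,-1,-1,-1], translation=[[0,0,-0.001],[0,0,-0.002],[0,0,-0.003],[0,0,-0.004],[0,0,-0.005]], angular=[[0,0,0],[0,0,0],[0,0,0],[0,0,0],[0,0,0]])

```text
clock: 11.4
position: [0.5641, 0.2003, 0.1194]
tool_rot: [-1.571, 0.001, 3.116]
force: [0.1, -2.8, 4.3]
grip_width: 0.0166
```

Request:
apply_moves(jaw=[-1,-1,-1], translation=[[0,0,-0.0006],[0,0,-0.0012],[0,0,-0.0012]], angular=[[0,0,0],[0,0,0],[0,0,0]])

```text
clock: 11.7
position: [0.5641, 0.2003, 0.1181]
tool_rot: [-1.571, 0.001, 3.116]
force: [0.6, -1.9, 2.7]
grip_width: 0.0168
```

Request:
apply_moves(jaw=[-1,-1,-1], translation=[[0,0,-0.0005],[0,0,-0.001],[0,0,-0.001]], angular=[[0,0,0],[0,0,0],[0,0,0]])

```text
clock: 12.0
position: [0.5641, 0.2003, 0.1178]
tool_rot: [-1.571, 0.001, 3.116]
force: [-2.5, -3.8, 15.2]
grip_width: 0.0175
```

The collar is home: z is 0.1178 as predicted, with an 18 N rise. Now I release and retreat.

Request:
apply_moves(jaw=[0,0,0,0,0], translation=[[0,0,0.0005],[0,0,0.0008],[0,0,0.001],[0,0,0.001],[0,0,0.001]], angular=[[0,0,0],[0,0,0],[0,0,0],[0,0,0],[0,0,0]])

```text
clock: 12.5
position: [0.5635, 0.2005, 0.118]
tool_rot: [-1.571, -0.0, 3.116]
force: [-0.6, 0.5, -0.3]
grip_width: 0.0428
```

Request:
apply_moves(jaw=[0,0,0,0,0], translation=[[0,0,0.01],[0,0,0.03],[0,0,0.06],[0,0,0.1],[0,0,0.12]], angular=[[0,0,0],[0,0,0],[0,0,0],[0,0,0],[0,0,0]])

```text
clock: 13.0
position: [0.5643, 0.2008, 0.242]
tool_rot: [-1.572, 0.003, 3.116]
force: [0.5, 1.1, -1.3]
grip_width: 0.0428
```

```bash
python3 - <<'E'
from h import *
d=grab('wrist','w6.png');S=grab('side');T=grab('top');s=observe();print(s['clock'],s['position'],s['force'],s['grip_width'])
X=(.564,.2003)
for n,q in(('w',d),('s',S),('t',T)):
    print(n,[proj(q,(*X,z)).round(1).tolist() for z in(.08,.086,.138)])
x,y=proj(d,(*X,.1)).astype(int);sx,sy=proj(S,(*X,.1)).astype(int)
o=np.hstack([cv2.resize(a,(400,400),interpolation=cv2.INTER_CUBIC) for a in(d['pixels'][y-70:y+70,x-70:x+70],S['pixels'][sy-40:sy+40,sx-40:sx+40])])
print(x-70,y-70,sx-40,sy-40)
cv2.imwrite('pics/v3.png',o[:,:,::-1])
E
```

```text
13.15 [0.56408339 0.20069914 0.24001835] [ 0.89968614  0.5914041  -0.51709254] 0.042704976575350245
w [[323.5, 222.7], [323.5, 224.8], [323.6, 246.5]]
s [[302.6, 189.9], [302.5, 188.0], [301.7, 170.2]]
t [[208.8, 240.6], [208.0, 240.1], [200.9, 235.2]]
253 159 262 143
```

View pics/v3.png

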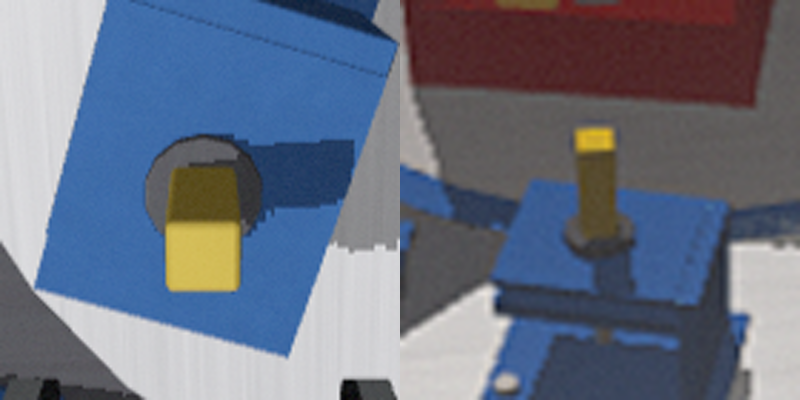

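The drift stands upright with its collar flat on the lug and its tip visible under the lower lug. The gripper is clear.

```bash
python3 -c "
from h import *
print(workorder.job_done())"
```

```text
the job is handed in; nothing more can be done
None
```

I took the yellow drift from the block and fed its tip into the spacer's hole about 5 mm off the bracket's axis. I then centred it as it went down until the collar was home, let go and backed off. The job was handed in at about 13 s of the 58 s allowed.

- **Seating:** the collar stopped at the height predicted from the lug's top face (TCP z 0.1178 m).
- **Forces:** at the end of each move the readings stayed around 7 N net on the way down. The reading at seating was 15 N, about 18 N allowing for the drift's weight, against the 45 N limit. I did not read forces between those points.
- **Upright:** the last wrist and side pictures show the drift upright with its collar on the lug. The tip is visible below the lower lug and the gripper is clear.
- **Other items:** I touched nothing else on purpose, but I did not re-check each of them in a final picture.

**Disagreements:**
- The top and wrist cameras put the hole 3.5 mm apart in x. I used the wrist value; the seated position agreed with it to about 1 mm.
- The side view suggested a larger tip offset than the wrist view did.
- The arm sat about 6 mm higher on the handle than planned, and I allowed for that.

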